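# Square up the mitre gauge and lock it

### The job

Set the table saw's mitre gauge back to square: swing its clamp lever right off, push the head round until its zero line is exactly at the pointer, then swing the lever fully tight again so that the head is locked there. Leave the other things on the saw table where they are.

Things in the scene. Friction and masses are not known exactly. Their poses are not given: they have to be found in the camera images.
- gauge: the mitre gauge in one of the saw table's two slots (the featherboard is in the other). Origin on the table top under the pivot of its head; x along its bar, away from the robot, z up. The bar (19 mm wide, flush) is locked and does not slide. The grey half-moon head, radius 80 mm, top 14 mm above the table, lies on the +x side of the pivot; a plain timber fence is on its robot side
- mitre_head (a joint): angle of the head about its vertical pivot, rad: 0 = square (zero line at the pointer, fence across the bar), positive counter-clockwise from above, limits -1.1 and 1.1; starts turned clockwise (negative). Clamp off: turns with 0.3 N m of friction (about 3 N at a fence end), stays where left, no click or stop at zero. Clamped: over 25 N at a fence end to shift it
- clamp_lever (a joint): swing of the clamp lever, rad: 1.3 = tight, at its stop; 0 = fully off, at its stop; tightens clockwise from above. Takes 2 to 3.5 N at the ball, stays where left. Below about 0.65 the head is free, above it is gripped more and more. At value q the lever points from its axis in the direction -(0.785 + q) rad about z in the frame of gauge (0 = along that x)
- clamp_axis (a point): the vertical axis of the clamp lever, top of its hub, 52 mm from the pivot along the gauge's x axis, 41 mm above the table; the hub is 23 mm in diameter
- lever_ball (a point): centre of the black ball, 20 mm in diameter, at the end of the clamp lever, 68 mm from the clamp axis and 64 mm above the table. The black arm, 11 mm thick, slopes up from the hub to the ball; below the ball it is clear down to the head
- pointer (a point): tip of the small brass pointer fixed to the bar just outside the rim of the head, 81.5 mm from the pivot along the gauge's x axis, 15 mm above the table; its black block is 17 mm wide
- zero_line (a point): outer end of the zero line on the head's scale: the middle, longest and thickest black line (12 mm long, 2.4 mm wide) among thin ones every 5 degrees; 79 mm from the pivot, 15 mm above the table
- fence_left_end (a point): left end of the fence's back (+x) face, 24 mm above the table: x -20, y +135 mm from the pivot in the head's frame. The fence is 270 mm long, 19 mm thick (x -39 to -20), 3 to 45 mm above the table; its back is bare timber for the last 55 mm at each end, covered between by the grey face casting, 160 mm long, up to 40 mm high
- fence_right_end (a point): right end of the fence's back (+x) face: x -20, y -135 mm from the pivot in the head's frame, 24 mm above the table
- featherboard: wooden featherboard fixed in the other slot, about 230 x 75 mm, 19 mm thick, with two black star knobs up to 43 mm high; origin on the table top near its middle. It does not move
- comb_square: combination square lying flat: steel rule 300 x 26 mm, grey cast head 110 x 26 x 18 mm; origin on its underside near the rule's middle. Bystander.
- pencil: flat wooden carpenter's pencil, 165 x 14 x 8 mm, lying; origin at its middle. Bystander.
- offcut_walnut: dark wood offcut 75 x 45 x 30 mm; origin at the centre of its underside. Bystander.
- push_stick: plywood push stick about 370 x 60 x 12 mm, lying flat; origin on its underside near its middle. Bystander.
- tape_measure: grey tape measure 72 x 66 x 36 mm; origin at the centre of its underside. Bystander.
- block_plane: small grey hand plane 165 x 48 x 57 mm with dark wood knobs; origin at the centre of its sole. Bystander.
- f_clamp: small bar clamp lying flat, 320 x 100 x 24 mm, steel bar, wooden handle; origin on its underside near the bar's middle. Bystander.

How it is judged:
By the outcome, as a careful person would: the job done as asked, in the order asked, and still so for the second after the job is handed in, with the robot touching nothing.
It also fails if it takes over 69 s, if anything falls off the work surface, if the arm or the gripper's body presses on something with over 40 N, if the wrist force passes 120 N, or if a joint passes its speed limit or range.

### The arm

A 7-joint arm with a two-finger parallel gripper is mounted at the origin on the work surface. World frame = base frame: x ahead of the robot, y to its left, z up, the work surface at z = 0. Lengths are in m, angles in rad, forces in N, time in s.
With the tool pointing down it reaches from about 0.425 to 0.875 m from the base axis. Payload 4.7 kg.
Tool frame: the origin (TCP) lies midway between the tips of the shut fingers; the grasp point (between the pads) lies 19 mm behind it; x points along the fingers, y is the direction in which the jaws open and shut, and the axes are right-handed (so a half turn about x gives the same grasp; the last joint's range is limited). The gripper opens to 87 mm and grips with 3 to 60 N. Pads are 19 mm wide; open, the fingers measure 117 mm over their backs; the gripper's body (75 mm by 190 mm) begins 51 mm behind the grasp point.
Start: joints at [1.267, 0.321, -0.07, 1.45, 0.023, 1.371, -0.057], TCP at [0.203, -0.617, 0.223] pointing down, gripper open.
Joint ranges: [-2.86, 2.86], [-0.3, 2.09], [-1.38, 1.24], [0.06, 2.45], [-1.56, 4.7], [0.09, 2.05], [-2.69, 2.69]. Speed limits (rad/s): [2.57, 2.57, 3.14, 3.14, 3.14, 3.14, 3.14].

### API

Orientations are given as a unit quaternion [x, y, z, w].
In Python, from plant import manip, imaging gives the robot as it stands.
- The arm moves only by the tool play_rows, never from a script. Its argument "rows" is a list of rows, each a list of 7 numbers: the closure in counts, from 0 (fully open) to 255 (shut), then the shift along the tool's x, y, z in m, then the turn, a rotation vector about the tool's x, y, z in rad. In form: [[hand, x, y, z, ax, ay, az], ...]. A call has 1 to 8 rows; each row is the pose to reach, as a shift and turn from the pose commanded when the call began, along the tool's axes at that moment; what a row does not reach only later rows make up. A row lasts 1/8 s, in which the tool goes at most 62.5 mm and 10.7 degrees, less where a joint would pass 70% of its speed; a pose out of reach is approached as far as the arm can. A call with a gripper value outside its range is refused whole. The fingers move at their own pace and stop on an object; "squeeze" is the grip in N (left out, the last holds). Time passes only in rows, so rows that repeat a pose let the fingers close. It gives the time, the measured TCP pose, the force and the opening at its end, in the units of the state.
- manip.get_obs(): the state, without advancing time (a new reading comes with each control period).
- imaging.read_camera(name): name is "side" or "top"; returns the picture (480x640x3 uint8, red, green, blue); there is no depth.
- imaging.calibration(name): a dict with "fx", "fy", "cx", "cy" (pixels), "R" (3x3) and "t" (3): a world point X has camera coordinates R X + t. Camera axes: x right, y down, z forward; pixel columns grow to the right and rows downward; lengths in m; the calibration is good to about 2 mm. A picture is of the moment at which its call begins. calibration takes no time and is no camera call.
- manip.hand_in(): hands the job in, once; it reports no verdict.
Trained networks look in the newest picture that a camera, given by its name, has taken for a name from the list of things; names that differ only in an ending like _2 or _b are one class to them, and where a whole thing is asked for, a point or a joint stands for the part that bears it (a point fixed in the world has none). Each returns a list of dicts, best first, with "p" (0 to 1); they miss things now and then, are a little off and sometimes report something else, mostly with a low value. They report only what shows in the picture. A call takes as long as a camera call.
- imaging.find_in(camera, thing): "centre" ([column, row] in pixels, amid what is visible of it).
- imaging.silhouettes(camera, thing): "region" (480x640 bool, what is visible of it) and "centre" ([column, row] in pixels, amid what is visible of it).
The state is a dict: "clock": time; "joint_positions": joint angles; "joint_vel": joint speeds; "tau": joint torques, N m; "tool_pos": TCP position; "orientation": TCP orientation; "contact_force": force on the tool from outside, world axes, zero at the start; "torque": the same for the moment, N m; "gripper_width": opening from 0.0 (shut) to 1.0 (fully open).
Only numpy, scipy, OpenCV 4.12 (cv2) and the standard library are available. Lean on these libraries where they do the work, as an engineer would, in place of code of your own. Each camera call takes 0.05 s, during which the arm holds its last target.

## Working session

There is one attempt and no reset: what is moved stays moved. The work goes in short steps, Python scripts to look and compute and a tool call to move; the robot and the scene stay as the last step left them, time stands still between calls to the robot, and variables do not carry over. Pictures are saved under pics/ and viewed, and the job is handed in when it is done.

Besides the shell and the picture viewer there is one more tool, called after "Call:" in YAML: its name, and indented under it one key for each argument. play_rows: Moves the arm, as the interface text tells. Its arguments: {"type":"object","properties":{"rows":{"type":"array","items":{"type":"array","items":{"type":"number"}}},"squeeze":{"type":"number"}},"required":["rows"]}

```bash
mkdir -p pics; ls; cat > h.py <<'E'
import numpy as np,cv2
from plant import manip,imaging
def shot(n,f):
    im=imaging.read_camera(n); cv2.imwrite('pics/'+f,im[:,:,::-1]); return im
def proj(n,X):
    c=imaging.calibration(n);p=np.array(c['R'])@np.array(X)+np.array(c['t']);return np.array([c['fx']*p[0]/p[2]+c['cx'],c['fy']*p[1]/p[2]+c['cy']])
def back(n,uv,z):
    c=imaging.calibration(n);R=np.array(c['R']);t=np.array(c['t'])
    d=R.T@np.array([(uv[0]-c['cx'])/c['fx'],(uv[1]-c['cy'])/c['fy'],1]);o=-R.T@t
    return o+d*(z-o[2])/d[2]
E
python3 - <<'E'
from h import *
for n in('top','side'):
    shot(n,n+'0.png'); c=imaging.calibration(n); print(n,c['fx'],-np.array(c['R']).T@np.array(c['t']))
    for th in ['clamp_axis','lever_ball','pointer','zero_line','fence_left_end','fence_right_end']:
        print(th,[(np.round(r['centre'],1),round(r['p'],2)) for r in imaging.find_in(n,th)[:2]])
print(manip.get_obs())
E
```

```text
pics
top 440.42956635677604 [ 0.35288614 -0.0079361   1.11526501]
clamp_axis [(array([260.4, 215.8]), 0.88), (array([167.4, 295.5]), 0.48)]
lever_ball [(array([258.3, 215.9]), 0.47), (array([262.8, 200.7]), 0.44)]
pointer [(array([258.2, 216.3]), 0.78)]
zero_line [(array([263.7, 218.6]), 0.77)]
fence_left_end [(array([259.5, 215.6]), 0.76)]
fence_right_end [(array([256.4, 216.5]), 0.79)]
side 476.2774519394278 [0.19595612 0.65125758 0.82572641]
clamp_axis [(array([262. , 308.5]), 0.78)]
lever_ball [(array([254. , 289.5]), 0.82)]
pointer [(array([258.9, 309.2]), 0.9)]
zero_line [(array([260.9, 315.7]), 0.7), (array([172.3, 328. ]), 0.58)]
fence_left_end [(array([262. , 311.7]), 0.91), (array([166.8, 381.9]), 0.71)]
fence_right_end [(array([260.9, 311.9]), 0.95)]
{'clock': 0.7, 'joint_positions': array([ 1.26712286,  0.32095468, -0.07010779,  1.4504703 ,  0.0226064 ,
        1.37077537, -0.05693074]), 'joint_vel': array([ 1.05731143e-03, -1.07514637e-03,  2.12168051e-04,  4.18860151e-04,
       -4.12088766e-05,  6.74330907e-04,  4.56594003e-04]), 'tau': array([ 7.19475611e-04, -4.90952897e+01, -4.02471330e-01, -3.12707305e+01,
       -6.34849467e-02,  3.33075738e-02,  1.29574465e-05]), 'tool_pos': array([ 0.20308725, -0.6175053 ,  0.22263098]), 'orientation': array([-0.69819451, -0.11181101,  0.69820608, -0.11194194]), 'contact_force': array([ 0.81493642, -0.30921963,  0.10723014]), 'torque': array([-0.0528197 , -0.01594901,  0.04610579]), 'gripper_width': 1.0022346765991488}
```

View pics/top0.png

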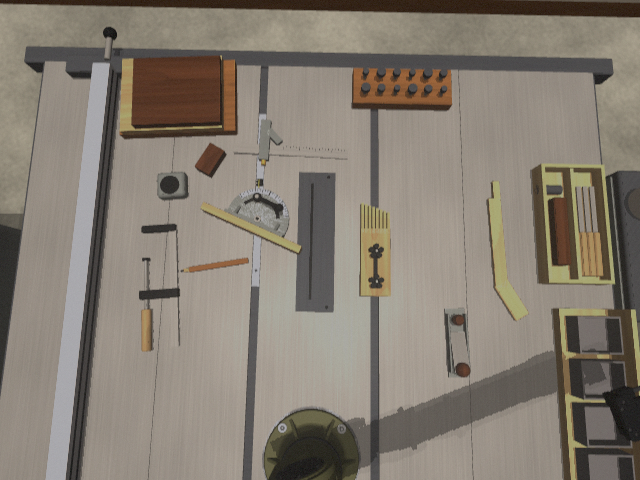

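View pics/side0.png

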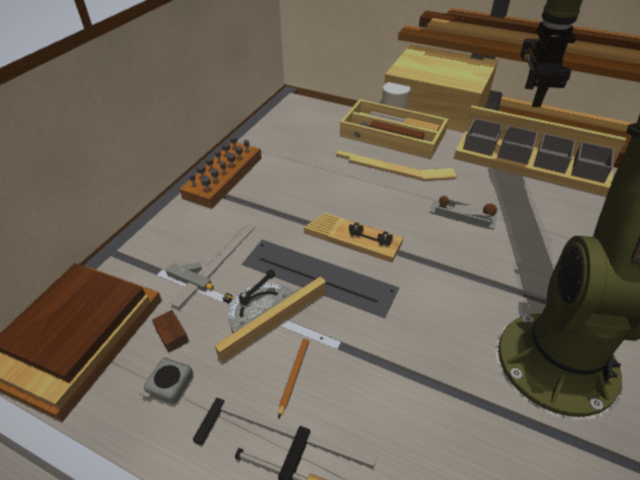

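```bash
python3 - <<'E'
import cv2
a=cv2.imread('pics/top0.png')[150:280,190:330];b=cv2.imread('pics/side0.png')[250:380,190:330]
cv2.imwrite('pics/crop0.png',cv2.resize(cv2.vconcat([a]),None,fx=5.5,fy=4.6*5.5/4.6*0.83,interpolation=cv2.INTER_CUBIC))
cv2.imwrite('pics/a0.png',cv2.resize(a,None,fx=4.5,fy=4.5,interpolation=cv2.INTER_CUBIC))
cv2.imwrite('pics/b0.png',cv2.resize(b,None,fx=4.5,fy=4.5,interpolation=cv2.INTER_CUBIC))
E
```

```text
(no output)
```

View pics/a0.png

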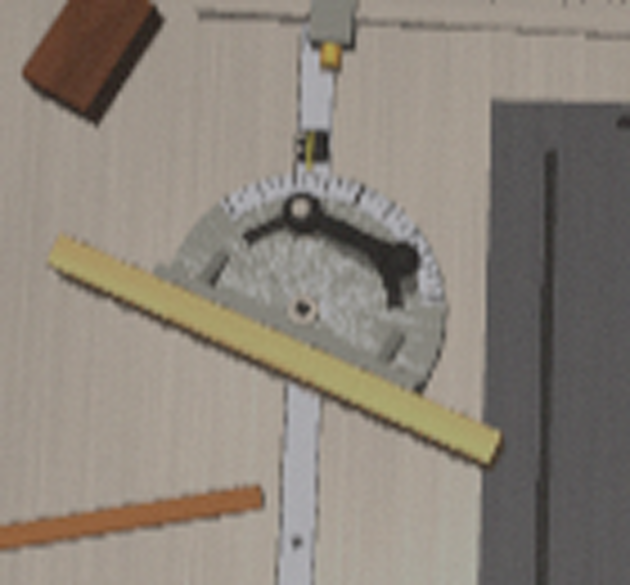

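View pics/b0.png

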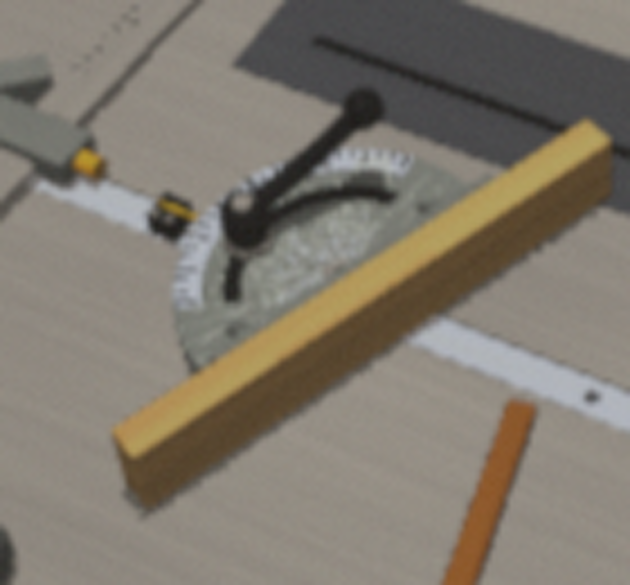

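The fence is turned clockwise. In the top view the pivot is near (257,218), the hub (257,196), and the ball (280,207), so it's tight. The pointer is near (259,187). Next I'll fit the gauge pose from these keypoints.

```bash
cat > fit.py <<'E'
from h import *
from scipy.optimize import least_squares
def c2p(p,o):return np.array([o[0]+(p[0]+.5)/4.5-.5,o[1]+(p[1]+.5)/4.5-.5])
def gz(P,x,y,z):
    c,s=np.cos(P[2]),np.sin(P[2]);return np.array([P[0]+c*x-s*y,P[1]+s*x+c*y,z])
def hd(P,th,x,y,z):
    c,s=np.cos(th),np.sin(th);return gz(P,c*x-s*y,s*x+c*y,z)
E
cat > f0.py <<'E'
from fit import *
T=(190,150);S=(190,250)
pt=[('top',T,'p',(302,308)),('top',T,'hub',(301,208)),('top',T,'ball',(404,258)),('top',T,'lb',(63,235)),('top',T,'lf',(48,260)),('top',T,'rb',(502,432)),('top',T,'rf',(490,462)),
('side',S,'hub',(244,203)),('side',S,'ball',(364,107)),('side',S,'lb',(115,432)),('side',S,'lf',(134,457)),('side',S,'rb',(588,120)),('side',S,'rf',(610,140)),('top',T,'ptr',(312,165)),('side',S,'ptr',(190,215))]
F={'lb':(-.02,.135),'lf':(-.039,.135),'rb':(-.02,-.135),'rf':(-.039,-.135)}
def pos(v,k):
    P=v[:3]
    if k=='p':return gz(P,0,0,.015)
    if k=='hub':return gz(P,.052,0,.041)
    if k=='ptr':return gz(P,.0815,0,.015)
    if k=='ball':
        a=-(.785+v[4]);return gz(P,.052+.068*np.cos(a),.068*np.sin(a),.064)
    return hd(P,v[3],*F[k],.045)
def res(v):return np.concatenate([proj(n,pos(v,k))-c2p(p,o) for n,o,k,p in pt])
if __name__=='__main__':
    r=least_squares(res,[.55,.1,0,-.4,1.3],loss='soft_l1');print(np.round(r.x,4))
    for q,e in zip(pt,res(r.x).reshape(-1,2)):print(q[0],q[2],np.round(e,2))
    P=r.x[:3]
    for n in('top','side'):
        for x in(-.15,-.1,.12): print(n,x,[np.round(proj(n,gz(P,x,s*.0095,0)),1) for s in(1,-1)])
    for q in(1.3,0): print('ball',q,pos([*r.x[:4],q],'ball'))
    print('hub',pos(r.x,'hub'),[pos([*P,0,0],k)for k in F],[pos(r.x,k)for k in F])
    from scipy.spatial.transform import Rotation as Ro
    print(Ro.from_quat(manip.get_obs()['orientation']).as_matrix().round(3))
E
python3 f0.py
```

```text
[ 0.5708  0.15   -0.0066 -0.3974  1.2799]
top p [0.55 0.41]
top hub [0.42 0.24]
top ball [0.1 0.3]
top lb [-0.39 -0.5 ]
top lf [-0.51  0.74]
top rb [0.63 0.  ]
top rf [0.05 0.36]
side hub [-0.6   0.09]
side ball [-0.56  0.14]
side lb [-1.62 -0.57]
side lf [-0.49  0.34]
side rb [-0.58 -0.86]
side rf [ 0.3  -0.33]
top ptr [-0.08  1.16]
side ptr [1.33 0.35]
top -0.15 [array([251.3, 277.9]), array([258.9, 278.1])]
top -0.1 [array([252.4, 258.1]), array([259.8, 258.3])]
top 0.12 [array([256.7, 174.6]), array([264. , 174.8])]
side -0.15 [array([327.4, 345.2]), array([331.4, 338.1])]
side -0.1 [array([305.5, 336. ]), array([309.7, 329.1])]
side 0.12 [array([217.1, 299. ]), array([222., 293.])]
ball 1.3 [0.58897492 0.09070413 0.064     ]
ball 0 [0.67059418 0.10130924 0.064     ]
hub [0.62280938 0.14968912 0.041     ] [array([0.55170009, 0.28516041, 0.045     ]), array([0.5327005 , 0.28528555, 0.045     ]), array([0.5499218 , 0.01516626, 0.045     ]), array([0.53092221, 0.0152914 , 0.045     ])] [array([0.60548082, 0.28202771, 0.045     ]), array([0.58800994, 0.28949551, 0.045     ]), array([0.49935938, 0.03375721, 0.045     ]), array([0.48188849, 0.04122502, 0.045     ])]
[[ 0.     0.312 -0.95 ]
 [-0.    -0.95  -0.312]
 [-1.     0.     0.   ]]
```

```bash
cat > rel.py <<'E'
from h import *
from scipy.spatial.transform import Rotation as Ro
def Rw(yaw): # tool y at world yaw, x down
    y=np.array([np.cos(yaw),np.sin(yaw),0]);x=np.array([0,0,-1.]);return np.column_stack([x,y,np.cross(x,y)])
def rel(targets,start=None):
    if start is None:
        o=manip.get_obs();p0=np.array(o['tool_pos']);R0=Ro.from_quat(o['orientation']).as_matrix()
        print('now',o['clock'],p0.round(4),'yaw',np.degrees(np.arctan2(R0[1,1],R0[0,1])).round(2),'F',np.round(o['contact_force'],1),'w',round(o['gripper_width'],3))
    else: p0=np.array(start[:3]);R0=Rw(np.radians(start[3]))
    for t in targets:
        print(np.round(R0.T@(np.array(t[:3])-p0),4).tolist(),np.round(Ro.from_matrix(R0.T@Rw(np.radians(t[3]))).as_rotvec(),3).tolist())
E
python3 -c "
from rel import *
rel([(.589,.0907,.15,-29.4),(.589,.0907,.045,-29.4)])"
```

```text
now 0.7 [ 0.2031 -0.6175  0.2226] yaw -71.79 F [ 0.8 -0.3  0.1] w 1.002
[0.0725, -0.5522, -0.5879] [-0.74, 0.0, -0.0]
[0.1775, -0.5522, -0.5879] [-0.74, 0.0, -0.0]
```

Call:
play_rows:
  rows:
    - [125, 0.0, -0.275, -0.295, -0.37, 0, 0]
    - [125, 0.0, -0.275, -0.295, -0.37, 0, 0]
    - [125, 0.0, -0.275, -0.295, -0.37, 0, 0]
    - [125, 0.0, -0.275, -0.295, -0.37, 0, 0]
    - [125, 0.0, -0.275, -0.295, -0.37, 0, 0]
    - [125, 0.0, -0.275, -0.295, -0.37, 0, 0]
    - [125, 0.0, -0.275, -0.295, -0.37, 0, 0]
    - [125, 0.0, -0.275, -0.295, -0.37, 0, 0]
  squeeze: 10

```text
clock: 1.7
tool_pos: [0.3987, -0.2619, 0.223]
orientation: [0.665, 0.24, -0.665, 0.241]
contact_force: [-0.5, -0.9, 0.3]
gripper_width: 0.512
```

```bash
python3 -c "
from rel import *
rel([(.589,.0907,.13,-29.4),(.589,.0907,.045,-29.4)])"
```

```text
now 1.7 [ 0.3987 -0.2619  0.223 ] yaw -50.29 F [-0.5 -0.9  0.3] w 0.512
[0.0929, -0.1497, -0.3716] [-0.365, 0.0, -0.001]
[0.1779, -0.1498, -0.3716] [-0.365, 0.0, -0.001]
```

Call:
play_rows:
  rows:
    - [125, 0.09, -0.15, -0.372, -0.365, 0, 0]
    - [125, 0.09, -0.15, -0.372, -0.365, 0, 0]
    - [125, 0.09, -0.15, -0.372, -0.365, 0, 0]
    - [125, 0.09, -0.15, -0.372, -0.365, 0, 0]
    - [125, 0.09, -0.15, -0.372, -0.365, 0, 0]
    - [125, 0.09, -0.15, -0.372, -0.365, 0, 0]
    - [125, 0.09, -0.15, -0.372, -0.365, 0, 0]
    - [125, 0.09, -0.15, -0.372, -0.365, 0, 0]

```text
clock: 2.7
tool_pos: [0.5898, 0.0897, 0.1312]
orientation: [-0.611, -0.357, 0.611, -0.355]
contact_force: [-0.1, 0.7, 0.0]
gripper_width: 0.509
```

```bash
python3 -c "
from rel import *
rel([(.589,.0907,.13,-29.4),(.589,.0907,.046,-29.4)])
im=shot('side','s1.png');cv2.imwrite('pics/s1c.png',cv2.resize(im[150:380,150:400,::-1],None,fx=2.4,fy=2.4))"
```

```text
now 2.7 [0.5898 0.0897 0.1312] yaw -29.51 F [-0.1  0.7  0. ] w 0.509
[0.0012, -0.0012, -0.0005] [-0.002, -0.001, 0.002]
[0.0852, -0.001, -0.0005] [-0.002, -0.001, 0.002]
```

View pics/s1c.png

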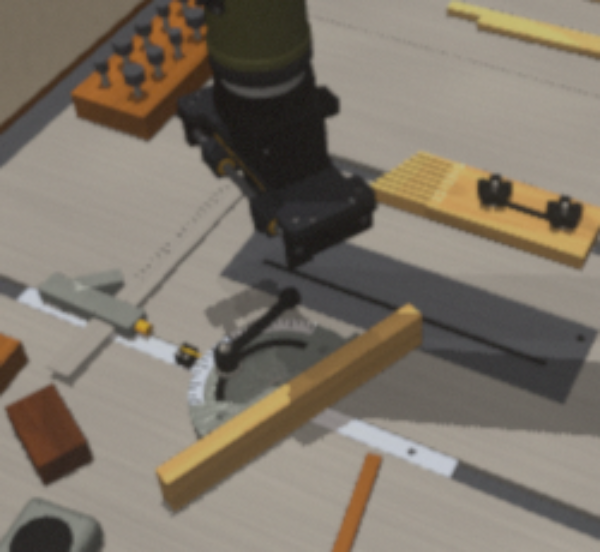

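The open jaws are above the ball, which is at crop (290,297). I'll go down and close.

Call:
play_rows:
  rows:
    - [125, 0.045, -0.001, 0, 0, 0, 0]
    - [125, 0.084, -0.001, 0, 0, 0, 0]
    - [125, 0.084, -0.001, 0, 0, 0, 0]
    - [255, 0.084, -0.001, 0, 0, 0, 0]
    - [255, 0.084, -0.001, 0, 0, 0, 0]
    - [255, 0.084, -0.001, 0, 0, 0, 0]
    - [255, 0.084, -0.001, 0, 0, 0, 0]
    - [255, 0.084, -0.001, 0, 0, 0, 0]
  squeeze: 10

```text
clock: 3.75
tool_pos: [0.5892, 0.0886, 0.0497]
orientation: [0.612, 0.355, -0.611, 0.356]
contact_force: [-1.2, -1.1, 5.7]
gripper_width: 0.214
```

```bash
python3 -c "
from rel import *
hx,hy=.6228,.1497
T=[]
for q in [1.3,1.13,.96,.79,.62,.45,.28,.11,-.04,-.08]:
  a=-(.785+q)-.0066
  T.append((hx+.068*np.cos(a),hy+.068*np.sin(a),.0465,np.degrees(a)+90))
rel(T,T[0]);rel(T)"
```

```text
[0.0, 0.0, 0.0] [0.0, 0.0, 0.0]
[0.0, 0.0115, -0.001] [-0.17, 0.0, 0.0]
[0.0, 0.0227, -0.0039] [-0.34, 0.0, 0.0]
[0.0, 0.0332, -0.0087] [-0.51, 0.0, 0.0]
[0.0, 0.0428, -0.0151] [-0.68, 0.0, 0.0]
[0.0, 0.0511, -0.0231] [-0.85, 0.0, 0.0]
[0.0, 0.0579, -0.0324] [-1.02, 0.0, 0.0]
[0.0, 0.0631, -0.0427] [-1.19, 0.0, 0.0]
[0.0, 0.0662, -0.0524] [-1.34, 0.0, 0.0]
[0.0, 0.0668, -0.0551] [-1.38, 0.0, 0.0]
now 3.75 [0.5892 0.0886 0.0497] yaw -29.67 F [-1.2 -1.1  5.7] w 0.214
[0.0032, -0.0013, -0.0017] [0.003, -0.0, -0.001]
[0.0032, 0.0102, -0.0027] [-0.167, -0.0, -0.001]
[0.0032, 0.0214, -0.0056] [-0.337, 0.0, -0.001]
[0.0032, 0.0319, -0.0103] [-0.507, 0.0, -0.001]
[0.0032, 0.0415, -0.0167] [-0.677, 0.0, -0.001]
[0.0032, 0.0499, -0.0247] [-0.847, 0.0, -0.001]
[0.0033, 0.0567, -0.034] [-1.017, 0.0, -0.001]
[0.0033, 0.062, -0.0443] [-1.187, 0.001, -0.001]
[0.0033, 0.0651, -0.054] [-1.337, 0.001, -0.001]
[0.0033, 0.0656, -0.0566] [-1.377, 0.001, -0.001]
```

Call:
play_rows:
  rows:
    - [255, 0.002, 0.006, 0, -0.085, 0, 0]
    - [255, 0.002, 0.0115, -0.001, -0.17, 0, 0]
    - [255, 0.002, 0.017, -0.0022, -0.255, 0, 0]
    - [255, 0.002, 0.0227, -0.0039, -0.34, 0, 0]
    - [255, 0.002, 0.028, -0.006, -0.425, 0, 0]
    - [255, 0.002, 0.0332, -0.0087, -0.51, 0, 0]
    - [255, 0.002, 0.0428, -0.0151, -0.68, 0, 0]
    - [255, 0.002, 0.0428, -0.0151, -0.68, 0, 0]

```text
clock: 4.75
tool_pos: [0.6363, 0.0817, 0.049]
orientation: [0.459, 0.538, -0.456, 0.54]
contact_force: [0.6, 1.1, 7.7]
gripper_width: 0.216
```

```bash
python3 -c "
from rel import *
hx,hy=.6228,.1497
T=[]
for q in [.62,.45,.28,.11,-.04,-.08]:
  a=-(.785+q)-.0066
  T.append((hx+.068*np.cos(a),hy+.068*np.sin(a),.0465,np.degrees(a)+90))
rel(T,T[0]);rel(T)
im=shot('side','s2.png');cv2.imwrite('pics/s2c.png',cv2.resize(im[150:380,150:400,::-1],None,fx=2.4,fy=2.4))"
```

```text
[0.0, 0.0, 0.0] [0.0, 0.0, 0.0]
[0.0, 0.0115, -0.001] [-0.17, 0.0, 0.0]
[0.0, 0.0227, -0.0039] [-0.34, 0.0, 0.0]
[0.0, 0.0332, -0.0087] [-0.51, 0.0, 0.0]
[0.0, 0.0417, -0.0143] [-0.66, 0.0, 0.0]
[0.0, 0.0438, -0.016] [-0.7, 0.0, 0.0]
now 4.75 [0.6363 0.0817 0.049 ] yaw 9.37 F [0.6 1.1 7.7] w 0.216
[0.0025, -0.0026, -0.0013] [0.004, -0.001, -0.006]
[0.0026, 0.0089, -0.0023] [-0.166, -0.001, -0.006]
[0.0027, 0.0201, -0.0051] [-0.336, -0.0, -0.006]
[0.0027, 0.0307, -0.0098] [-0.506, 0.0, -0.006]
[0.0028, 0.0392, -0.0154] [-0.656, 0.001, -0.006]
[0.0028, 0.0413, -0.0171] [-0.696, 0.001, -0.006]
```

View pics/s2c.png

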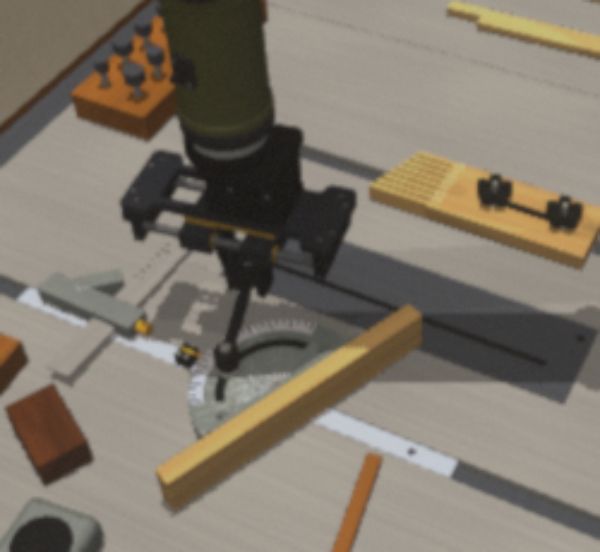

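The lever is following the grip and the head hasn't moved. I'll carry on to the off stop.

Call:
play_rows:
  rows:
    - [255, 0, 0.006, 0, -0.085, 0, 0]
    - [255, 0, 0.0115, -0.001, -0.17, 0, 0]
    - [255, 0, 0.0227, -0.0039, -0.34, 0, 0]
    - [255, 0, 0.028, -0.006, -0.425, 0, 0]
    - [255, 0, 0.0332, -0.0087, -0.51, 0, 0]
    - [255, 0, 0.0417, -0.0143, -0.66, 0, 0]
    - [255, 0, 0.0438, -0.016, -0.7, 0, 0]
    - [255, 0, 0.0438, -0.016, -0.7, 0, 0]

```text
clock: 5.8
tool_pos: [0.6718, 0.1009, 0.0475]
orientation: [0.243, 0.664, -0.248, 0.662]
contact_force: [-10.5, -5.7, 12.6]
gripper_width: 0.219
```

```bash
python3 -c "
from rel import *
hx,hy=.6228,.1497
o=manip.get_obs();p=o['tool_pos'];a=np.arctan2(p[1]-hy,p[0]-hx);print('q',-a-.785-.0066,np.hypot(p[1]-hy,p[0]-hx))
rel([])
im=shot('side','s3.png');cv2.imwrite('pics/s3c.png',cv2.resize(im[150:380,150:400,::-1],None,fx=2.4,fy=2.4))"
```

```text
q -0.008282278465427123 0.06919896950254216
now 5.8 [0.6718 0.1009 0.0475] yaw 49.35 F [-10.5  -5.7  12.6] w 0.219
```

View pics/s3c.png

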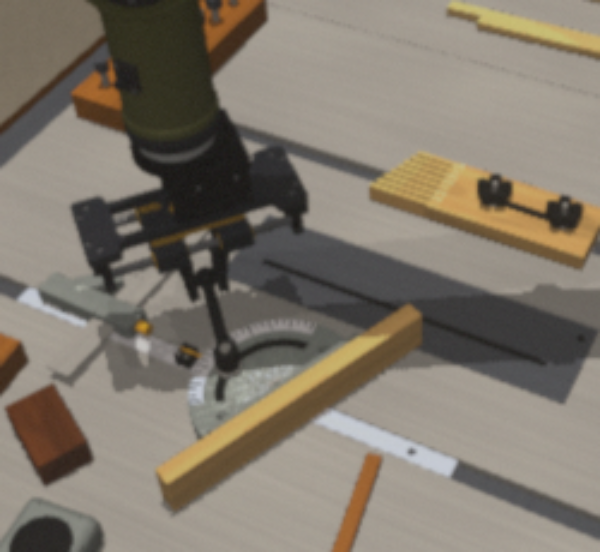

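The lever is at its off stop: it reads about 0.0 and the reaction is 12 N. I'll release it, rise, and go to the left fence end.

Call:
play_rows:
  rows:
    - [125, 0, -0.002, 0, 0, 0, 0]
    - [125, 0, -0.002, 0, 0, 0, 0]
    - [125, 0, -0.002, 0, 0, 0, 0]
    - [125, -0.05, -0.002, 0, 0, 0, 0]
    - [125, -0.08, -0.002, 0, 0, 0, 0]
    - [125, -0.08, -0.002, 0, 0, 0, 0]

```text
clock: 6.6
tool_pos: [0.6745, 0.1029, 0.1295]
orientation: [0.246, 0.662, -0.244, 0.665]
contact_force: [0.3, -0.2, -0.0]
gripper_width: 0.512
```

```bash
python3 -c "
from rel import *
from fit import *
P=[.5708,.15,-.0066]
T=[]
for th in [-.397]:
  p=hd(P,th,-.0295,.122,.12); T+=[(*p,np.degrees(th-.0066)),(p[0],p[1],.022,np.degrees(th-.0066))]
rel(T)
im=shot('side','s4.png');cv2.imwrite('pics/s4c.png',cv2.resize(im[150:380,150:400,::-1],None,fx=2.4,fy=2.4))"
```

```text
now 6.6 [0.6745 0.1029 0.1295] yaw 49.41 F [ 0.3 -0.2 -0. ] w 0.512
[0.0093, 0.0758, -0.1742] [1.266, 0.0, -0.006]
[0.1073, 0.0754, -0.1745] [1.266, 0.0, -0.006]
```

View pics/s4c.png

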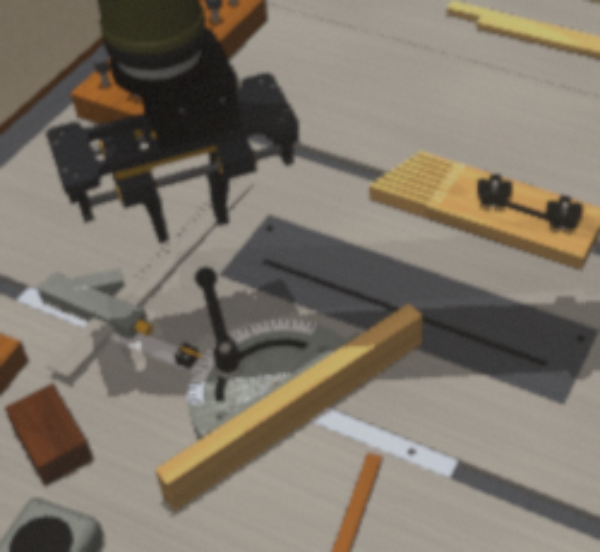

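The lever stays off, with its ball at crop (206,277). Now to the left fence end.

Call:
play_rows:
  rows:
    - [125, 0.0, 0.076, -0.174, 1.266, 0, 0]
    - [125, 0.0, 0.076, -0.174, 1.266, 0, 0]
    - [125, 0.0, 0.076, -0.174, 1.266, 0, 0]
    - [125, 0.0, 0.076, -0.174, 1.266, 0, 0]
    - [125, 0.0, 0.076, -0.174, 1.266, 0, 0]
    - [125, 0.0, 0.076, -0.174, 1.266, 0, 0]
    - [125, 0.0, 0.076, -0.174, 1.266, 0, 0]
    - [125, 0.0, 0.076, -0.174, 1.266, 0, 0]

```text
clock: 7.65
tool_pos: [0.5894, 0.2722, 0.1249]
orientation: [-0.589, -0.39, 0.591, -0.39]
contact_force: [0.3, 0.7, 0.5]
gripper_width: 0.512
```

```bash
python3 -c "
from rel import *
from fit import *
P=[.5708,.15,-.0066]
T=[]
for th in [-.397]:
  p=hd(P,th,-.0295,.122,.12); T+=[(*p,np.degrees(th-.0066)),(p[0],p[1],.022,np.degrees(th-.0066))]
rel(T)
im=shot('side','s5.png');cv2.imwrite('pics/s5c.png',cv2.resize(im[200:430,150:400,::-1],None,fx=2.4,fy=2.4))"
```

```text
now 7.65 [0.5894 0.2722 0.1249] yaw -23.05 F [0.3 0.7 0.5] w 0.512
[0.0049, 0.0014, -0.0023] [0.001, 0.002, 0.001]
[0.1029, 0.0015, -0.0025] [0.001, 0.002, 0.001]
```

View pics/s5c.png

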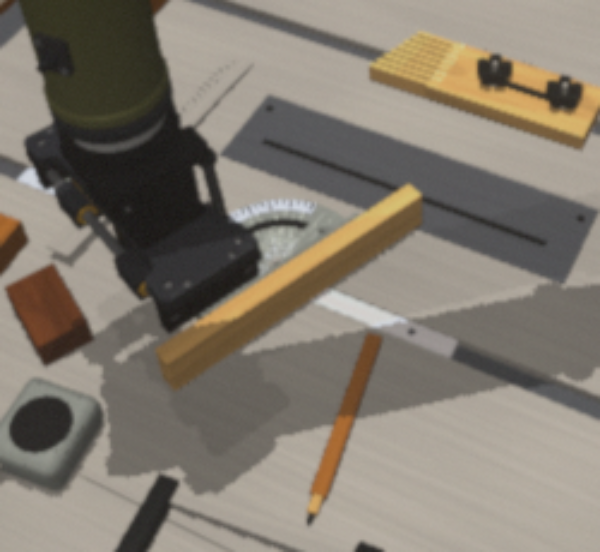

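Call:
play_rows:
  rows:
    - [125, 0.05, 0.001, -0.002, 0, 0, 0]
    - [125, 0.1, 0.001, -0.002, 0, 0, 0]
    - [125, 0.1, 0.001, -0.002, 0, 0, 0]
    - [255, 0.1, 0.001, -0.002, 0, 0, 0]
    - [255, 0.1, 0.001, -0.002, 0, 0, 0]
    - [255, 0.1, 0.001, -0.002, 0, 0, 0]
    - [255, 0.1, 0.001, -0.002, 0, 0, 0]
  squeeze: 5

```text
clock: 8.57
tool_pos: [0.5925, 0.2748, 0.0281]
orientation: [0.591, 0.389, -0.589, 0.39]
contact_force: [-0.8, 0.5, 5.6]
gripper_width: 0.22
```

```bash
python3 -c "
from rel import *
from fit import *
P=[.5708,.15,-.0066]
T=[]
for th in [-.397,-.347,-.297,-.247,-.197,-.147,-.097,-.047,-.01,0]:
  p=hd(P,th,-.0295,.122,.025); T+=[(*p,np.degrees(th-.0066))]
rel(T);rel(T,T[0])
im=shot('side','s6.png');cv2.imwrite('pics/s6c.png',cv2.resize(im[200:430,150:400,::-1],None,fx=2.4,fy=2.4))"
```

```text
now 8.575 [0.5925 0.2748 0.0281] yaw -23.15 F [-0.8  0.5  5.6] w 0.22
[0.0031, -0.0004, 0.0013] [-0.0, -0.002, -0.001]
[0.0031, -0.0065, 0.003] [-0.05, -0.002, -0.002]
[0.0031, -0.0124, 0.0049] [-0.1, -0.002, -0.002]
[0.0031, -0.0183, 0.0071] [-0.15, -0.002, -0.002]
[0.0031, -0.0241, 0.0096] [-0.2, -0.001, -0.002]
[0.0031, -0.0297, 0.0124] [-0.25, -0.001, -0.002]
[0.0031, -0.0351, 0.0155] [-0.3, -0.001, -0.002]
[0.0031, -0.0405, 0.0189] [-0.35, -0.001, -0.002]
[0.003, -0.0443, 0.0215] [-0.387, -0.001, -0.002]
[0.003, -0.0453, 0.0222] [-0.397, -0.001, -0.002]
[0.0, 0.0, 0.0] [0.0, 0.0, 0.0]
[0.0, -0.0061, 0.0016] [-0.05, 0.0, 0.0]
[0.0, -0.012, 0.0036] [-0.1, 0.0, 0.0]
[0.0, -0.0179, 0.0058] [-0.15, 0.0, 0.0]
[0.0, -0.0236, 0.0083] [-0.2, 0.0, 0.0]
[0.0, -0.0293, 0.0111] [-0.25, 0.0, 0.0]
[0.0, -0.0347, 0.0142] [-0.3, 0.0, 0.0]
[0.0, -0.04, 0.0175] [-0.35, 0.0, 0.0]
[0.0, -0.0439, 0.0202] [-0.387, 0.0, 0.0]
[0.0, -0.0449, 0.0209] [-0.397, 0.0, 0.0]
```

View pics/s6c.png

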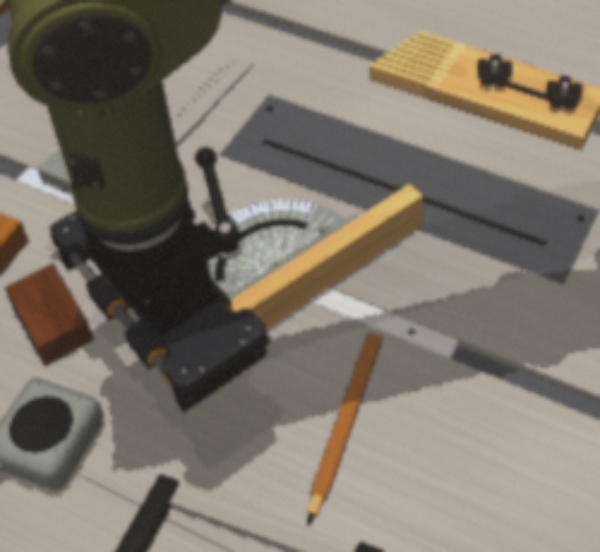

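Call:
play_rows:
  rows:
    - [255, 0, -0.006, 0.0016, -0.05, 0, 0]
    - [255, 0, -0.012, 0.0036, -0.1, 0, 0]
    - [255, 0, -0.018, 0.0058, -0.15, 0, 0]
    - [255, 0, -0.0236, 0.0083, -0.2, 0, 0]
    - [255, 0, -0.0293, 0.011, -0.25, 0, 0]
    - [255, 0, -0.0347, 0.0142, -0.3, 0, 0]
    - [255, 0, -0.04, 0.0175, -0.35, 0, 0]
    - [255, 0, -0.0445, 0.0207, -0.393, 0, 0]

```text
clock: 9.62
tool_pos: [0.544, 0.274, 0.0281]
orientation: [0.504, 0.497, -0.501, 0.498]
contact_force: [1.3, 1.9, 5.3]
gripper_width: 0.219
```

Call:
play_rows:
  rows:
    - [255, 0, 0, 0, 0, 0, 0]
    - [255, 0, 0, 0, 0, 0, 0]
    - [125, 0, 0, 0, 0, 0, 0]
    - [125, 0, 0, 0, 0, 0, 0]
    - [125, 0, 0, 0, 0, 0, 0]
    - [125, -0.06, 0, 0, 0, 0, 0]
    - [125, -0.1, 0, 0, 0, 0, 0]
    - [125, -0.1, 0, 0, 0, 0, 0]

```text
clock: 10.62
tool_pos: [0.5446, 0.274, 0.13]
orientation: [0.505, 0.496, -0.501, 0.498]
contact_force: [-0.2, -0.6, -1.2]
gripper_width: 0.506
```

```bash
python3 -c "
from rel import *
rel([])
im=shot('side','s7.png');cv2.imwrite('pics/s7c.png',cv2.resize(im[240:370,190:340,::-1],None,fx=4.5,fy=4.5,interpolation=2))
im=shot('top','t7.png');cv2.imwrite('pics/t7c.png',cv2.resize(im[150:280,190:330,::-1],None,fx=4.5,fy=4.5,interpolation=2))"
```

```text
now 10.625 [0.5446 0.274  0.13  ] yaw -0.63 F [-0.2 -0.6 -1.2] w 0.506
```

View pics/s7c.png

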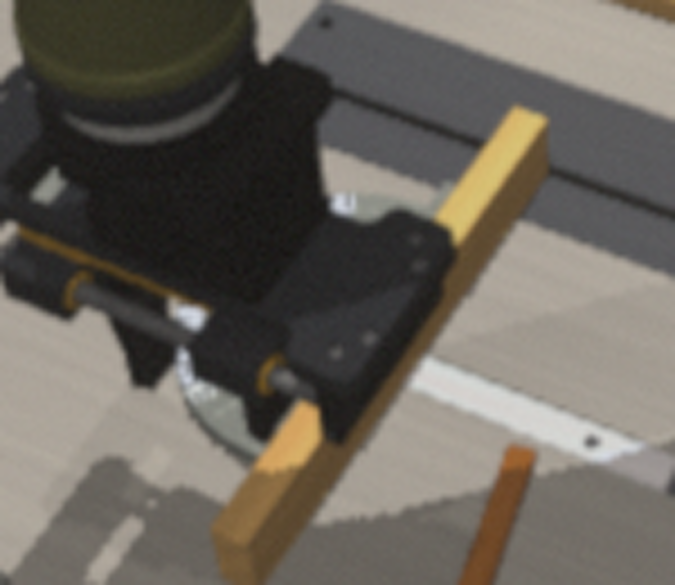

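View pics/t7c.png

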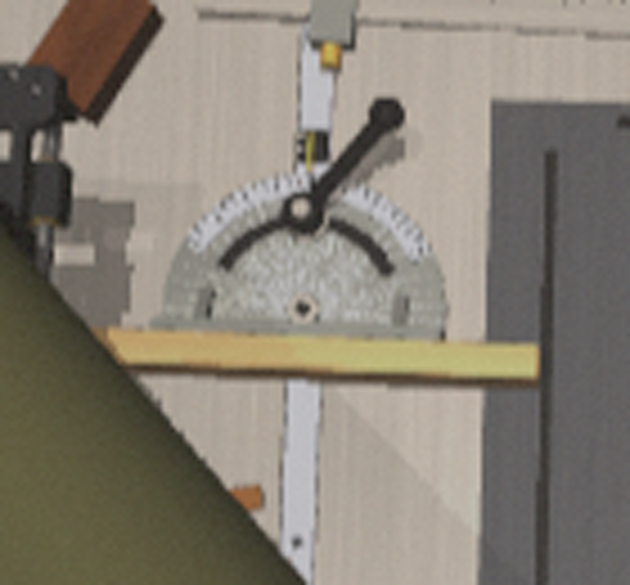

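```bash
python3 -c "
from rel import *
rel([(.48,-.12,.2,-10)])"
```

```text
now 10.725 [0.5426 0.2722 0.1262] yaw -0.64 F [-0.9  0.4 -1.2] w 0.508
[-0.0735, -0.0583, 0.3929] [0.163, 0.001, -0.0]
```

Call:
play_rows:
  rows:
    - [125, -0.074, -0.058, 0.393, 0.163, 0, 0]
    - [125, -0.074, -0.058, 0.393, 0.163, 0, 0]
    - [125, -0.074, -0.058, 0.393, 0.163, 0, 0]
    - [125, -0.074, -0.058, 0.393, 0.163, 0, 0]
    - [125, -0.074, -0.058, 0.393, 0.163, 0, 0]
    - [125, -0.074, -0.058, 0.393, 0.163, 0, 0]
    - [125, -0.074, -0.058, 0.393, 0.163, 0, 0]
    - [125, -0.074, -0.058, 0.393, 0.163, 0, 0]

```text
clock: 11.72
tool_pos: [0.479, -0.1226, 0.1992]
orientation: [-0.542, -0.454, 0.543, -0.452]
contact_force: [0.6, 0.7, 0.3]
gripper_width: 0.511
```

```bash
python3 -c "
from rel import *
S=[];T=[]
for i in range(5): S.append(imaging.read_camera('side').astype(float));T.append(imaging.read_camera('top').astype(float))
for n,I,o in(('s8',S,(240,190)),('t8',T,(150,190))):
  im=np.mean(I,0).astype(np.uint8)[:,:,::-1];cv2.imwrite(f'pics/{n}.png',im)
  cv2.imwrite(f'pics/{n}c.png',cv2.resize(im[o[0]:o[0]+130,o[1]:o[1]+150],None,fx=4.5,fy=4.5,interpolation=2))"
```

```text
(no output)
```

View pics/s8c.png

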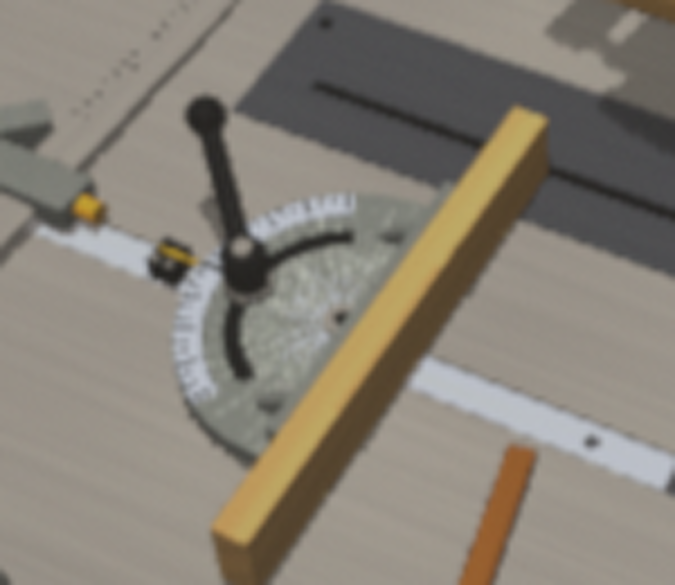

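View pics/t8c.png

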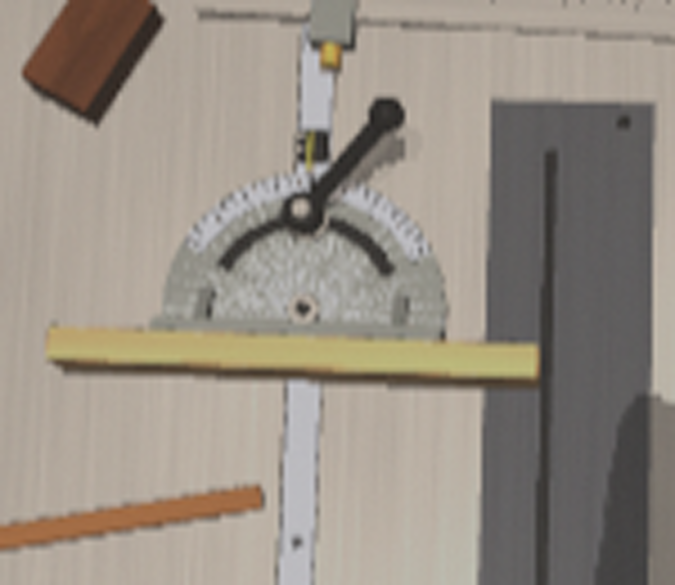

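```bash
cat > meas.py <<'E'
from fit import *
import sys
def cross(prof,lev,start):  # subpixel first crossing upward
    for i in range(start,len(prof)-1):
        if prof[i]<lev<=prof[i+1]: return i+(lev-prof[i])/(prof[i+1]-prof[i])
def robust(A,b):
    r=least_squares(lambda v:A@v-b,np.zeros(A.shape[1]),loss='soft_l1',f_scale=.15);return r.x,np.std(A@r.x-b)
def line(pts,n,z,ax):
    W=np.array([back(n,p,z) for p in pts]);W0=W.mean(0)
    i,j=(0,1) if ax=='x' else (1,0)
    v,s=robust(np.column_stack([(W[:,i]-W0[i])*1000,np.ones(len(W))]),(W[:,j]-W0[j])*1000)
    return v[0],s,W0
def top_bar(im):
    # bright bar between thin dark edges; use whole slot/bar via darkness of boundaries
    g=im.sum(2)/3; out=[]
    P=[.5708,.15,-.0066]
    return g
def fence(n,im,th0=0.,P=(.5708,.15,-.0066)):
    f=im[:,:,2].astype(float)-im[:,:,0]  # BGR
    f=cv2.GaussianBlur(f,(0,0),.5)
    res={}
    ys=[y for y in np.arange(-.128,.1285,.003)]
    for nm,x in(('back',-.02),):
        pts=[]
        for y in ys:
            a=proj(n,hd(P,th0,x+.014,y,.045));b=proj(n,hd(P,th0,x-.012,y,.045))
            t=np.linspace(0,1,120);L=a[None]+(b-a)[None]*t[:,None]
            pr=cv2.remap(f.astype(np.float32),L[:,0].astype(np.float32)[None],L[:,1].astype(np.float32)[None],cv2.INTER_LINEAR)[0]
            lev=(np.median(pr[:25])+np.median(pr[-35:]))/2
            c=cross(pr,lev,10)
            if c: pts.append(a+(b-a)*c/119)
        res[nm]=(line(pts,n,.045,'y'),len(pts))
    return res
def bar(n,im,xs,lo=-.014,hi=.014,P=(.5708,.15,-.0066)):
    g=im.astype(float).sum(2)/3
    M=[]
    for x in xs:
        a=proj(n,gz(P,x,.025,0));b=proj(n,gz(P,x,-.025,0));t=np.linspace(0,1,200);L=a[None]+(b-a)[None]*t[:,None]
        pr=cv2.remap(g.astype(np.float32),L[:,0].astype(np.float32)[None],L[:,1].astype(np.float32)[None],cv2.INTER_LINEAR)[0]
        M.append(pr)
    return np.array(M)
E
cat > m8.py <<'E'
from meas import *
k=sys.argv[1]
for n,f in(('top','t'),('side','s')):
    im=cv2.imread(f'pics/{f}{k}.png');F=fence(n,im);print(n,{q:(np.degrees(np.arctan(-v[0][0])).round(3),round(v[0][1],2),v[0][2].round(4),v[1]) for q,v in F.items()})
if len(sys.argv)>2:
    im=cv2.imread('pics/t8.png')
    for x in(-.35,-.2,-.13,-.09,-.06,.11,.13,.3,.38): print(x,bar('top',im,[x])[0][::8].round().astype(int).tolist())
    im=cv2.imread('pics/s8.png')
    for x in(-.2,-.13,-.09,.12,): print(x,bar('side',im,[x])[0][::8].round().astype(int).tolist())
E
python3 m8.py 8 1
```

```text
top {'back': (np.float64(-1.002), np.float64(0.29), array([0.5508, 0.1496, 0.045 ]), 86)}
side {'back': (np.float64(-1.033), np.float64(0.18), array([0.5499, 0.1496, 0.045 ]), 86)}
-0.35 [180, 178, 176, 177, 179, 178, 176, 162, 128, 83, 95, 96, 96, 96, 97, 96, 96, 96, 121, 154, 173, 172, 173, 173, 174]
-0.2 [178, 177, 177, 177, 177, 177, 180, 139, 108, 95, 98, 98, 97, 97, 97, 97, 98, 98, 143, 181, 181, 182, 180, 181, 181]
-0.13 [177, 176, 176, 176, 176, 176, 168, 152, 155, 181, 182, 147, 99, 100, 150, 178, 179, 162, 167, 175, 179, 178, 177, 177, 180]
-0.09 [177, 175, 175, 177, 177, 175, 162, 119, 175, 188, 188, 188, 188, 188, 188, 188, 184, 156, 169, 174, 172, 174, 172, 174, 176]
-0.06 [176, 176, 175, 177, 177, 174, 174, 143, 151, 188, 188, 188, 188, 188, 188, 188, 183, 164, 154, 171, 171, 171, 172, 173, 176]
0.11 [166, 165, 166, 165, 166, 166, 156, 130, 144, 139, 133, 137, 124, 119, 120, 128, 139, 161, 171, 170, 172, 170, 170, 165, 147]
0.13 [166, 166, 165, 165, 166, 169, 138, 145, 187, 188, 188, 188, 188, 188, 188, 182, 167, 148, 165, 170, 169, 168, 170, 171, 169]
0.3 [163, 163, 164, 164, 163, 153, 87, 83, 89, 89, 90, 90, 90, 90, 90, 100, 123, 160, 159, 160, 161, 161, 162, 161, 159]
0.38 [156, 157, 158, 158, 158, 120, 90, 89, 89, 89, 89, 89, 89, 89, 89, 89, 139, 161, 161, 162, 162, 161, 160, 159, 159]
-0.2 [148, 148, 147, 146, 146, 146, 147, 142, 124, 97, 81, 80, 80, 80, 79, 76, 76, 84, 104, 134, 146, 150, 150, 150, 149]
-0.13 [150, 149, 149, 148, 148, 147, 147, 148, 159, 176, 184, 163, 127, 107, 122, 163, 181, 173, 149, 144, 147, 148, 147, 147, 148]
-0.09 [151, 150, 149, 149, 149, 148, 147, 147, 159, 178, 190, 191, 191, 192, 192, 192, 188, 172, 149, 142, 144, 145, 144, 144, 145]
0.12 [147, 146, 144, 145, 145, 145, 146, 157, 172, 186, 191, 192, 192, 191, 191, 187, 177, 156, 145, 146, 147, 148, 148, 148, 147]
```

```bash
cat > barm.py <<'E'
from meas import *
P=(.5708,.15,-.0066)
def prof(n,ch,x):
    a=proj(n,gz(P,x,.022,0));b=proj(n,gz(P,x,-.022,0));t=np.linspace(0,1,400);L=(a[None]+(b-a)[None]*t[:,None]).astype(np.float32)
    return a,b,cv2.remap(ch.astype(np.float32),L[:,0][None],L[:,1][None],cv2.INTER_LINEAR)[0]
def edges(n,ch,xs,sgn):
    E=[[],[]]
    for x in xs:
        a,b,p=prof(n,ch,x);p=sgn*p
        lo=[np.median(p[:50]),np.median(p[-50:])];hi=np.median(p[160:240])
        c1=cross(p,(lo[0]+hi)/2,20);q=p[::-1];c2=cross(q,(lo[1]+hi)/2,20)
        if c1 is None or c2 is None: continue
        c2=399-c2
        E[0].append(a+(b-a)*c1/399);E[1].append(a+(b-a)*c2/399)
    return E
for n,f in(('top','t8'),('side','s8')):
    im=cv2.imread(f'pics/{f}.png').astype(float)
    blue=im[:,:,0]-im[:,:,2]; g=im.mean(2)
    sets={'bar':(blue,np.r_[np.arange(-.15,-.055,.003),np.arange(.12,.145,.003)] if n=='top' else np.r_[np.arange(-.17,-.075,.003),np.arange(.115,.15,.003)],1)}
    if n=='top': sets['slot']=(g,np.r_[np.arange(-.4,-.18,.004),np.arange(.28,.4,.004)],-1)
    for k,(ch,xs,s) in sets.items():
        for e in edges(n,ch,xs,s):
            sl,sd,W0=line(e,n,0.,'x');print(n,k,'yaw',np.degrees(np.arctan(sl)).round(3),round(sd,2),W0.round(4), 'y at pivot',round(W0[1]+sl*(.5708-W0[0]),4))
E
python3 barm.py
```

```text
top bar yaw 0.068 0.21 [ 0.5191  0.1611 -0.    ] y at pivot 0.1611
top bar yaw 0.141 0.18 [ 0.5189  0.1408 -0.    ] y at pivot 0.141
top slot yaw 0.074 3.56 [ 0.4999  0.1613 -0.    ] y at pivot 0.1614
top slot yaw 0.075 3.33 [0.4998 0.1411 0.    ] y at pivot 0.1412
side bar yaw -0.003 1.59 [0.5169 0.1608 0.    ] y at pivot 0.1608
side bar yaw 0.059 0.83 [0.5168 0.1401 0.    ] y at pivot 0.1402
```

```bash
cat > z.py <<'E'
import sys
from fit import *
k=sys.argv[1];P=(.5708,.1508,.0013)
o=[]
for n,f in(('side','s'),('top','t')):
    im=cv2.imread(f'pics/{f}{k}.png');c=proj(n,gz(P,.078,0,.015));x0,y0=int(c[0])-14,int(c[1])-14
    z=cv2.resize(im[y0:y0+28,x0:x0+28],None,fx=14,fy=14,interpolation=2)
    if len(sys.argv)>2:
     for q in(.0815,.079,.067):
        u=(proj(n,gz(P,q,0,.015))-[x0,y0]+.5)*14;cv2.circle(z,tuple(int(v) for v in u),2,(0,0,255),-1)
    o.append(z)
cv2.imwrite(f'pics/z{k}.png',np.hstack(o))
E
python3 z.py 8 1
```

```text
(no output)
```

View pics/z8.png

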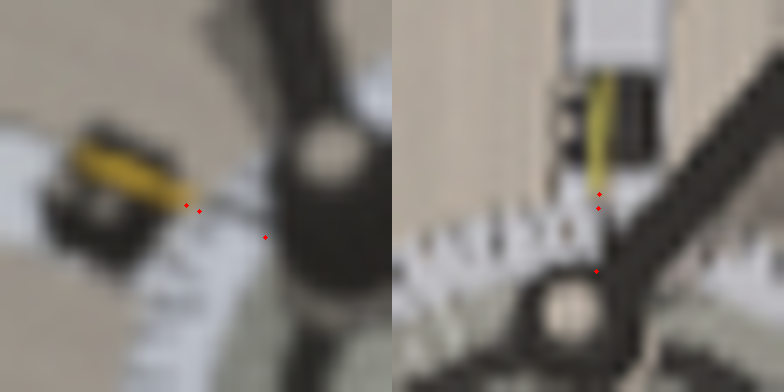

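Both views put the zero line about half a pixel clockwise of the pointer. The line fits agree: fence at -1.0°, bar at about +0.06°. So the head needs about +1.05° more, and I'll regrip for that.

```bash
python3 -c "
from rel import *
rel([(.5435,.273,.125,-1)])"
```

```text
now 12.225 [ 0.4805 -0.1191  0.2005] yaw -9.9 F [ 0.3 -0.3  0.3] w 0.514
[0.0754, -0.0054, -0.3971] [-0.155, 0.0, 0.0]
```

Call:
play_rows:
  rows:
    - [125, 0.0, -0.005, -0.397, -0.155, 0, 0]
    - [125, 0.0, -0.005, -0.397, -0.155, 0, 0]
    - [125, 0.0, -0.005, -0.397, -0.155, 0, 0]
    - [125, 0.0, -0.005, -0.397, -0.155, 0, 0]
    - [125, 0.0, -0.005, -0.397, -0.155, 0, 0]
    - [125, 0.0, -0.005, -0.397, -0.155, 0, 0]
    - [125, 0.075, -0.005, -0.397, -0.155, 0, 0]
    - [125, 0.075, -0.005, -0.397, -0.155, 0, 0]

```text
clock: 13.22
tool_pos: [0.5416, 0.2728, 0.1219]
orientation: [-0.502, -0.497, 0.506, -0.495]
contact_force: [-0.7, -1.6, -1.0]
gripper_width: 0.508
```

```bash
python3 -c "
from rel import *
rel([(.5435,.273,.026,-1)])"
```

```text
now 13.225 [0.5416 0.2728 0.1219] yaw -0.9 F [-0.7 -1.6 -1. ] w 0.508
[0.0958, 0.0025, -0.0004] [0.002, 0.002, 0.006]
```

Call:
play_rows:
  rows:
    - [125, 0.05, 0.001, 0, 0, 0, 0]
    - [125, 0.096, 0.001, 0, 0, 0, 0]
    - [125, 0.096, 0.001, 0, 0, 0, 0]
    - [255, 0.096, 0.001, 0, 0, 0, 0]
    - [255, 0.096, 0.001, 0, 0, 0, 0]
    - [255, 0.096, 0.001, 0, 0, 0, 0]
    - [255, 0.096, 0.001, 0, 0, 0, 0]
  squeeze: 5

```text
clock: 14.1
tool_pos: [0.5452, 0.2729, 0.031]
orientation: [0.505, 0.495, -0.504, 0.495]
contact_force: [-3.6, -0.4, 6.6]
gripper_width: 0.223
```

```bash
cat > st.py <<'E'
from rel import *
from scipy.spatial.transform import Rotation as Ro
A=[];T=[]
for i in range(4):
    T.append(imaging.read_camera('top').astype(float));o=manip.get_obs();A.append(np.r_[o['tool_pos'],o['contact_force']])
im=np.mean(T,0)[:,:,::-1];print(o['clock'],np.mean(A,0).round(4),np.std(A,0).round(4))
cv2.imwrite('pics/tx.png',im)
from meas import fence
# right part only visible: report fence by col range
import meas
f=fence('top',cv2.imread('pics/tx.png'));print(f)
E
sed -i 's/def fence(n,im,th0=0.,P=(.5708,.15,-.0066)):/def fence(n,im,th0=0.,P=(.5708,.15,-.0066),ymax=.1285):/; s/np.arange(-.128,.1285,.003)/np.arange(-.128,ymax,.003)/' meas.py
sed -i "s/pics\/tx.png')))/pics\/tx.png')),/;s/f=fence('top',cv2.imread('pics\/tx.png'))/[print(k,m,np.degrees(np.arctan(-fence('top',cv2.imread(k),ymax=m)['back'][0][0])).round(3)) for k in('pics\/t8.png','pics\/tx.png') for m in(.03,.06)]/;s/;print(f)//" st.py
python3 st.py
```

```text
14.3 [ 0.5452  0.2729  0.031  -2.9962 -0.2269  6.9659] [0.     0.     0.     0.269  0.4444 0.1753]
pics/t8.png 0.03 -0.965
pics/t8.png 0.06 -1.053
pics/tx.png 0.03 -1.936
pics/tx.png 0.06 -1.953[ WARN:0@6.678] global loadsave.cpp:1063 imwrite_ Unsupported depth image for selected encoder is fallbacked to CV_8U.
```

Call:
play_rows:
  rows:
    - [255, 0, -0.0025, 0, -0.018, 0, 0]
    - [255, 0, -0.005, 0, -0.036, 0, 0]
    - [255, 0, -0.005, 0, -0.036, 0, 0]

```text
clock: 14.68
tool_pos: [0.5417, 0.2721, 0.0309]
orientation: [0.497, 0.503, -0.495, 0.505]
contact_force: [0.6, -1.2, 7.7]
gripper_width: 0.22
```

```bash
python3 st.py 2>/dev/null
```

```text
14.875 [ 0.5417  0.2721  0.0309  0.5511 -1.26    6.8524] [0.     0.     0.     0.6716 0.2813 0.482 ]
pics/t8.png 0.03 -0.965
pics/t8.png 0.06 -1.053
pics/tx.png 0.03 -0.242
pics/tx.png 0.06 -0.291
```

Call:
play_rows:
  rows:
    - [255, 0, -0.001, 0, -0.006, 0, 0]
    - [255, 0, -0.001, 0, -0.006, 0, 0]

```text
clock: 15.12
tool_pos: [0.5411, 0.272, 0.0309]
orientation: [0.495, 0.505, -0.493, 0.507]
contact_force: [0.3, -1.0, 6.3]
gripper_width: 0.223
```

```bash
python3 st.py 2>/dev/null
```

```text
15.325 [ 0.5411  0.272   0.0309  1.1415 -1.0981  6.0518] [0.     0.     0.     0.2932 0.3798 0.5045]
pics/t8.png 0.03 -0.965
pics/t8.png 0.06 -1.053
pics/tx.png 0.03 0.041
pics/tx.png 0.06 0.007
```

Call:
play_rows:
  rows:
    - [125, 0, 0, 0, 0, 0, 0]
    - [125, 0, 0, 0, 0, 0, 0]
    - [125, 0, 0, 0, 0, 0, 0]
    - [125, -0.06, 0, 0, 0, 0, 0]
    - [125, -0.1, 0, 0, 0, 0, 0]
    - [125, -0.1, 0, 0, 0, 0, 0]

```text
clock: 16.08
tool_pos: [0.5409, 0.2738, 0.133]
orientation: [0.496, 0.505, -0.492, 0.507]
contact_force: [-0.1, -0.4, -0.5]
gripper_width: 0.511
```

```bash
python3 st.py 2>/dev/null; python3 -c "
from rel import *
rel([(.48,-.12,.2,20)])"
```

```text
16.275 [ 0.539   0.2719  0.1291 -0.2606 -0.3607 -0.1631] [0.0005 0.0005 0.001  0.362  0.2754 0.303 ]
pics/t8.png 0.03 -0.965
pics/t8.png 0.06 -1.053
pics/tx.png 0.03 0.028
pics/tx.png 0.06 0.007
now 16.275 [0.5384 0.2715 0.128 ] yaw 1.32 F [-0.4 -0.2  0. ] w 0.506
[-0.0714, -0.0676, 0.3901] [-0.326, 0.001, 0.002]
```

Releasing didn't shift it. I'll retreat for a clear look.

Call:
play_rows:
  rows:
    - [125, -0.071, -0.067, 0.39, -0.326, 0, 0]
    - [125, -0.071, -0.067, 0.39, -0.326, 0, 0]
    - [125, -0.071, -0.067, 0.39, -0.326, 0, 0]
    - [125, -0.071, -0.067, 0.39, -0.326, 0, 0]
    - [125, -0.071, -0.067, 0.39, -0.326, 0, 0]
    - [125, -0.071, -0.067, 0.39, -0.326, 0, 0]
    - [125, -0.071, -0.067, 0.39, -0.326, 0, 0]
    - [125, -0.071, -0.067, 0.39, -0.326, 0, 0]

```text
clock: 17.27
tool_pos: [0.4799, -0.1229, 0.1996]
orientation: [0.407, 0.578, -0.408, 0.577]
contact_force: [-0.1, -0.9, 0.3]
gripper_width: 0.508
```

```bash
cat > two.py <<'E'
from rel import *
import sys
k=sys.argv[1];S=[];T=[]
for i in range(5): S.append(imaging.read_camera('side').astype(float));T.append(imaging.read_camera('top').astype(float))
for n,I,o in(('s',S,(240,190)),('t',T,(150,190))):
  im=np.mean(I,0).astype(np.uint8)[:,:,::-1];cv2.imwrite(f'pics/{n}{k}.png',im)
  cv2.imwrite(f'pics/{n}{k}c.png',cv2.resize(im[o[0]:o[0]+130,o[1]:o[1]+150],None,fx=4.5,fy=4.5,interpolation=2))
E
python3 two.py 9; python3 m8.py 9; sed 's/8/9/' z.py >/dev/null; python3 z.py 9; sed "s/'t8'/'t9'/;s/'s8'/'s9'/" barm.py > b9.py; python3 b9.py
```

```text
top {'back': (np.float64(-0.011), np.float64(0.3), array([0.5508, 0.1496, 0.045 ]), 86)}
side {'back': (np.float64(-0.079), np.float64(0.17), array([0.5499, 0.1496, 0.045 ]), 86)}
top bar yaw 0.075 0.19 [0.5191 0.1611 0.    ] y at pivot 0.1611
top bar yaw 0.134 0.18 [ 0.5189  0.1408 -0.    ] y at pivot 0.1409
top slot yaw 0.073 3.56 [ 0.4999  0.1613 -0.    ] y at pivot 0.1614
top slot yaw 0.075 3.32 [0.4998 0.1411 0.    ] y at pivot 0.1412
side bar yaw 0.008 1.6 [0.5169 0.1608 0.    ] y at pivot 0.1608
side bar yaw 0.058 0.81 [0.5168 0.1401 0.    ] y at pivot 0.1402
```

View pics/z9.png

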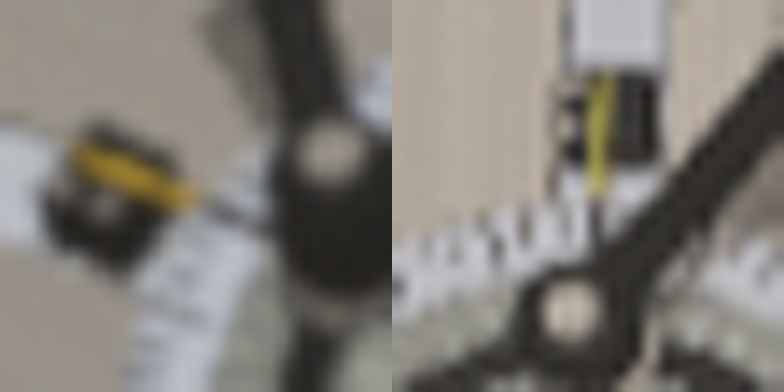

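View pics/t9c.png

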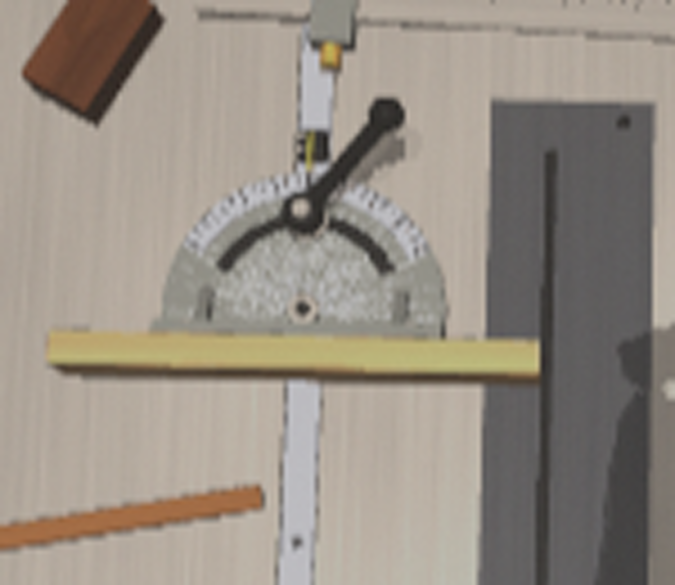

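The head is square to within about 0.1° in both views, with the line at the pointer. Next I'll tighten the lever.

```bash
python3 -c "
from rel import *
hx,hy=.6228,.1506
rel([(.671,.1025,.13,45)])
T=[]
for q in [0,.17,.34,.51,.68,.85,1.02,1.19,1.36,1.4]:
  a=-(.785+q)
  T.append((hx+.068*np.cos(a),hy+.068*np.sin(a),.0465,np.degrees(a)+90))
rel(T[:6],T[0]);rel(T[4:],T[4])"
```

```text
now 17.775 [ 0.4813 -0.1186  0.2004] yaw 20.07 F [-0.2  0.  -0.4] w 0.513
[0.0704, 0.254, -0.1425] [-0.435, -0.0, 0.0]
[0.0, 0.0, 0.0] [0.0, 0.0, 0.0]
[0.0, -0.0115, -0.001] [0.17, 0.0, 0.0]
[0.0, -0.0227, -0.0039] [0.34, 0.0, 0.0]
[0.0, -0.0332, -0.0087] [0.51, 0.0, 0.0]
[0.0, -0.0428, -0.0151] [0.68, 0.0, 0.0]
[0.0, -0.0511, -0.0231] [0.85, 0.0, 0.0]
[0.0, 0.0, 0.0] [0.0, 0.0, 0.0]
[0.0, -0.0115, -0.001] [0.17, 0.0, 0.0]
[0.0, -0.0227, -0.0039] [0.34, 0.0, 0.0]
[0.0, -0.0332, -0.0087] [0.51, 0.0, 0.0]
[0.0, -0.0428, -0.0151] [0.68, 0.0, 0.0]
[0.0, -0.0448, -0.0169] [0.72, 0.0, 0.0]
```

Call:
play_rows:
  rows:
    - [125, 0.0, 0.254, -0.142, -0.435, 0, 0]
    - [125, 0.0, 0.254, -0.142, -0.435, 0, 0]
    - [125, 0.0, 0.254, -0.142, -0.435, 0, 0]
    - [125, 0.0, 0.254, -0.142, -0.435, 0, 0]
    - [125, 0.0, 0.254, -0.142, -0.435, 0, 0]
    - [125, 0.07, 0.254, -0.142, -0.435, 0, 0]
    - [125, 0.07, 0.254, -0.142, -0.435, 0, 0]
    - [125, 0.07, 0.254, -0.142, -0.435, 0, 0]

```text
clock: 18.77
tool_pos: [0.6713, 0.1002, 0.1309]
orientation: [0.271, 0.653, -0.272, 0.653]
contact_force: [-0.1, 0.3, 0.8]
gripper_width: 0.509
```

```bash
python3 -c "
from rel import *
rel([(.671,.1025,.046,45)])"
```

```text
now 18.775 [0.6713 0.1002 0.1309] yaw 44.86 F [-0.1  0.3  0.8] w 0.509
[0.0849, 0.0014, -0.0018] [-0.002, -0.0, 0.001]
```

Call:
play_rows:
  rows:
    - [125, 0.045, 0.001, -0.001, 0, 0, 0]
    - [125, 0.085, 0.001, -0.001, 0, 0, 0]
    - [125, 0.085, 0.001, -0.001, 0, 0, 0]
    - [255, 0.085, 0.001, -0.001, 0, 0, 0]
    - [255, 0.085, 0.001, -0.001, 0, 0, 0]
    - [255, 0.085, 0.001, -0.001, 0, 0, 0]
    - [255, 0.087, 0.001, -0.001, 0, 0, 0]
  squeeze: 10

```text
clock: 19.65
tool_pos: [0.6714, 0.101, 0.0461]
orientation: [0.27, 0.653, -0.272, 0.653]
contact_force: [-6.3, -4.9, 15.8]
gripper_width: 0.216
```

Call:
play_rows:
  rows:
    - [255, 0, -0.006, 0, 0.085, 0, 0]
    - [255, 0, -0.0115, -0.001, 0.17, 0, 0]
    - [255, 0, -0.017, -0.0022, 0.255, 0, 0]
    - [255, 0, -0.0227, -0.0039, 0.34, 0, 0]
    - [255, 0, -0.028, -0.006, 0.425, 0, 0]
    - [255, 0, -0.0332, -0.0087, 0.51, 0, 0]
    - [255, 0, -0.038, -0.0118, 0.595, 0, 0]
    - [255, 0, -0.0428, -0.0151, 0.68, 0, 0]

```text
clock: 20.65
tool_pos: [0.6327, 0.0817, 0.046]
orientation: [0.475, 0.523, -0.473, 0.526]
contact_force: [0.9, -2.4, 6.6]
gripper_width: 0.22
```

```bash
python3 -c "
from rel import *
rel([])
shot('top','t10.png');im=shot('side','s10.png');cv2.imwrite('pics/s10c.png',cv2.resize(im[200:380,150:400,::-1],None,fx=2.4,fy=2.4))"; python3 m8.py 10
```

```text
now 20.65 [0.6327 0.0817 0.046 ] yaw 5.76 F [ 0.9 -2.4  6.6] w 0.22
top {'back': (np.float64(-0.01), np.float64(2.54), array([0.551 , 0.1606, 0.045 ]), 77)}
side {'back': (np.float64(-0.232), np.float64(0.23), array([0.5498, 0.1496, 0.045 ]), 86)}
```

View pics/s10c.png

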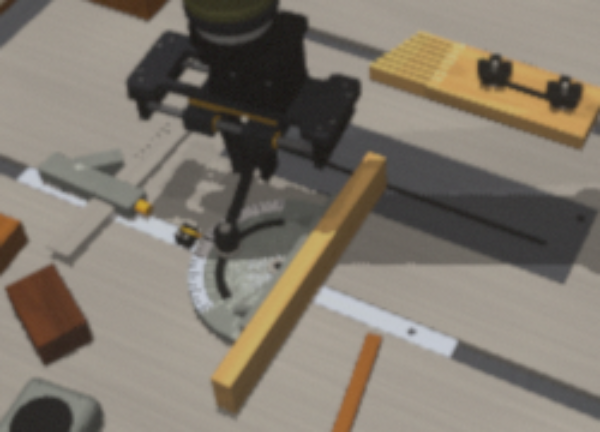

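Call:
play_rows:
  rows:
    - [255, 0, -0.006, 0, 0.085, 0, 0]
    - [255, 0, -0.0115, -0.001, 0.17, 0, 0]
    - [255, 0, -0.017, -0.0022, 0.255, 0, 0]
    - [255, 0, -0.0227, -0.0039, 0.34, 0, 0]
    - [255, 0, -0.028, -0.006, 0.425, 0, 0]
    - [255, 0, -0.0332, -0.0087, 0.51, 0, 0]
    - [255, 0, -0.0428, -0.0151, 0.68, 0, 0]
    - [255, 0, -0.046, -0.017, 0.71, 0, 0]

```text
clock: 21.75
tool_pos: [0.5882, 0.0907, 0.0462]
orientation: [0.63, 0.323, -0.624, 0.33]
contact_force: [12.1, -8.2, -1.3]
gripper_width: 0.221
```

```bash
python3 -c "
from rel import *
rel([])
o=manip.get_obs();p=o['tool_pos'];print('q',-np.arctan2(p[1]-.1506,p[0]-.6228)-.785)
im=shot('side','s11.png');shot('top','t11.png');cv2.imwrite('pics/s11c.png',cv2.resize(im[200:380,150:400,::-1],None,fx=2.4,fy=2.4))"; python3 m8.py 11
```

```text
now 21.75 [0.5882 0.0907 0.0462] yaw -34.96 F [12.1 -8.2 -1.3] w 0.221
q 1.3090744941336352
top {'back': (np.float64(1.47), np.float64(4.88), array([0.5522, 0.1519, 0.045 ]), 73)}
side {'back': (np.float64(-0.155), np.float64(3.13), array([0.5501, 0.1496, 0.045 ]), 86)}
```

View pics/s11c.png

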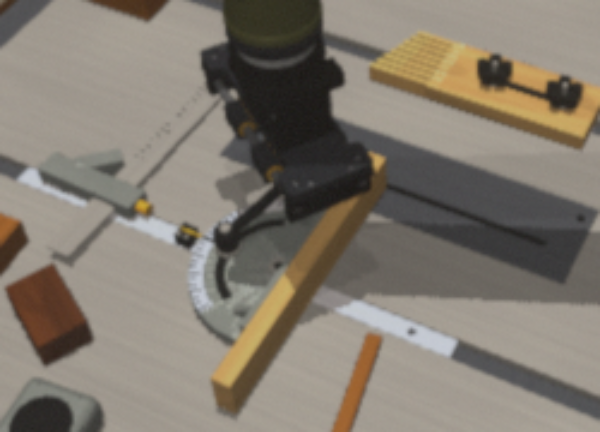

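Call:
play_rows:
  rows:
    - [160, 0, 0, 0, 0, 0, 0]
    - [160, 0, 0, 0, 0, 0, 0]
    - [160, 0, 0.002, 0, 0, 0, 0]
    - [160, -0.04, 0.002, 0, 0, 0, 0]
    - [160, -0.09, 0.002, 0, 0, 0, 0]
    - [125, -0.12, 0.002, 0, 0, 0, 0]
    - [125, -0.12, 0.002, 0, 0, 0, 0]

```text
clock: 22.72
tool_pos: [0.5854, 0.0956, 0.1659]
orientation: [0.628, 0.328, -0.625, 0.329]
contact_force: [-0.2, -0.4, -0.2]
gripper_width: 0.48
```

```bash
python3 -c "
from rel import *
rel([(.48,-.12,.2,0)])"
```

```text
now 22.725 [0.5854 0.0956 0.1659] yaw -34.64 F [-0.2 -0.4 -0.2] w 0.48
[-0.0347, 0.0359, 0.2372] [-0.605, -0.002, -0.003]
```

Call:
play_rows:
  rows:
    - [125, -0.035, 0.036, 0.237, -0.6, 0, 0]
    - [125, -0.035, 0.036, 0.237, -0.6, 0, 0]
    - [125, -0.035, 0.036, 0.237, -0.6, 0, 0]
    - [125, -0.035, 0.036, 0.237, -0.6, 0, 0]
    - [125, -0.035, 0.036, 0.237, -0.6, 0, 0]
    - [125, -0.035, 0.036, 0.237, -0.6, 0, 0]
    - [125, -0.035, 0.036, 0.237, -0.6, 0, 0]

```text
clock: 23.6
tool_pos: [0.4792, -0.1193, 0.1977]
orientation: [0.501, 0.5, -0.501, 0.498]
contact_force: [0.9, 0.5, 0.4]
gripper_width: 0.511
```

```bash
python3 two.py 12; python3 m8.py 12; python3 z.py 12; python3 - <<'E'
from fit import *
from scipy.optimize import least_squares
P=(.5708,.1506,.0013)
for q in(1.3,1.25,1.2):
    a=-(.785+q);X=gz(P,.052+.068*np.cos(a),.068*np.sin(a),.064)
    print(q,[((proj(n,X)-o+.5)*4.5-.5).round(1).tolist() for n,o in(('top',(190,150)),('side',(190,240)))])
E
```

```text
top {'back': (np.float64(-0.001), np.float64(0.28), array([0.5508, 0.1496, 0.045 ]), 86)}
side {'back': (np.float64(-0.089), np.float64(0.17), array([0.5499, 0.1496, 0.045 ]), 86)}
1.3 [[401.8, 260.6], [361.4, 155.1]]
1.25 [[405.0, 255.3], [357.6, 150.8]]
1.2 [[407.8, 249.8], [353.5, 146.6]]
```

View pics/z12.png

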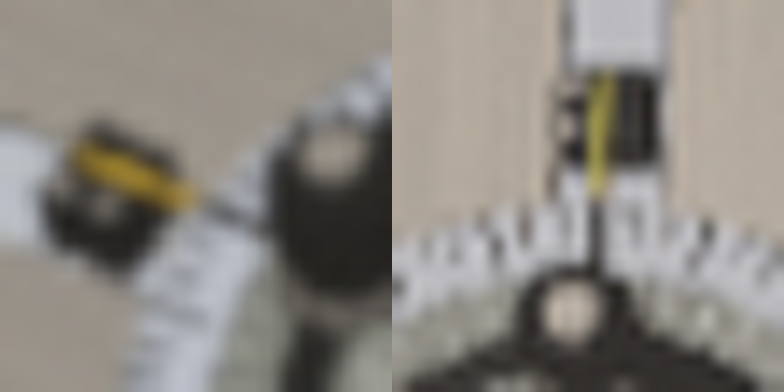

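View pics/t12c.png

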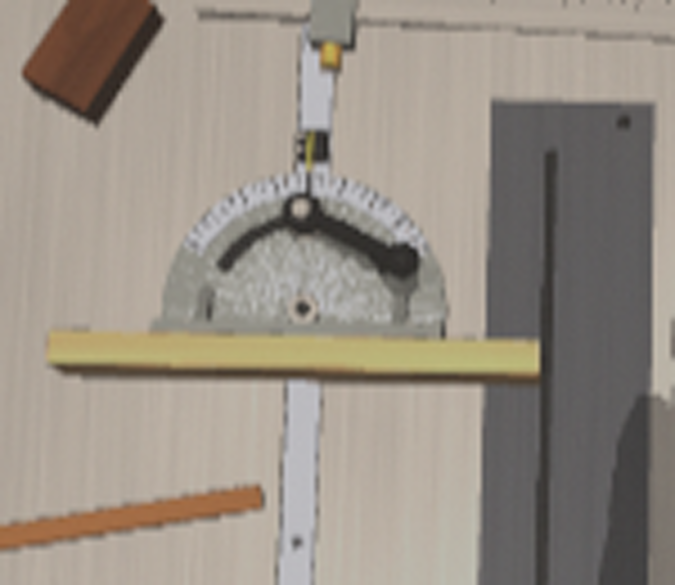

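View pics/s12c.png

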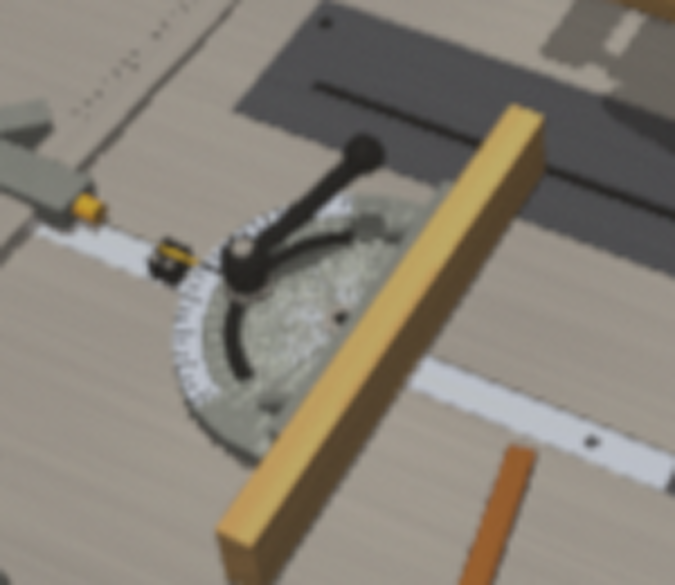

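The ball is at top crop (402,259) and side crop (363,153), which matches q≈1.3. The zero line is in line with the pointer in both views, and the pencil, square and offcut haven't moved. Handing in.

```bash
python3 -c "
from plant import manip
print(manip.hand_in(), manip.get_obs()['clock'])"
```

```text
the job is handed in; nothing more can be done
the job is handed in; nothing more can be done
```

The mitre gauge is back to square and clamped, and I handed the job in at about 24 s of the 69 s allowed. I gripped the lever ball and swung it to its off stop, then turned the head by the left end of the fence. The first turn stopped about 1° short, so I gripped the fence again and corrected it. Then I swung the lever back to its tight stop.

**Lever:** on its last push it read about 1.31 and pushed back with about 15 N. After release, the ball was where 1.3 puts it in both views.

**Head:** with the lever tight and the arm clear, the fence measured 0.00° from the top camera and -0.09° from the side. The bar measured about +0.1° and +0.03°. That leaves the head about 0.1° clockwise of exact square, which is within measuring error. The zero line meets the pointer in both pictures, and clamping did not move it.

**Checks that disagreed:** two fence readings, taken while the gripper partly hid the fence, gave +1.5° and -0.23°. I discarded them because the clear views agree with each other. I did not push on the clamped head to test the lock.

**Other things on the table:** the pencil, walnut offcut and square look unmoved beside the gauge. I did not check the others in the final pictures, but the gripper never worked near them.

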